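Temperature check of a slide-drying hotplate

ROBOT

A 6-joint arm with a two-finger parallel gripper is mounted at the origin on the work surface. World frame = base frame: x ahead of the robot, y to its left, z up, the work surface at z = 0. Lengths are in m, angles in rad, forces in N, time in s.
With the tool pointing down it reaches from about 0.25 to 0.775 m from the base axis. Payload 4 kg.
Tool frame: the origin (TCP) lies at the centre of the arm's flange, where the gripper is bolted on; the fingertips stand 199 mm ahead of it and the grasp point (between the pads) lies 180 mm ahead of it; z points along the fingers, y is the line along which they close (so a half turn about z gives the same grasp; the last joint's range is limited). The gripper opens to 94 mm and grips with 3 to 60 N. Pads are 16 mm wide; open, the fingers measure 119 mm over their backs; the gripper's body (75 mm by 177 mm) begins 78 mm behind the grasp point.
Start: joints at [-1.395, 0.087, 1.371, -0, 1.684, -0.103], TCP at [0.151, -0.529, 0.405] pointing down, gripper open.
Joint ranges: [-3.1, 3.1], [-0.76, 2.03], [0.27, 2.55], [-1.08, 4.22], [0.17, 2.65], [-2.57, 2.57]. Speed limits (rad/s): [2.79, 2.79, 3.14, 3.14, 3.14, 3.14].

INTERFACE

Orientations are given as a rotation vector (axis times angle).
In Python, from bench import sense, vision, order gives the robot as it stands. The module is installed in compiled form; this text tells all that it offers.
- The arm moves only by the shell command python3 -m handwheel 'ROWS' [FORCE]. ROWS is JSON, a list of rows, each a list of 5 numbers: the opening, from -1 (shut) to 1 (fully open), then the shift along the tool's x, y, z in mm, then the turn about the tool's z in rad. A call has 1 to 12 rows; each row is the pose to reach, as a shift and turn from the pose commanded when the call began, along the tool's axes at that moment; what a row does not reach only later rows make up. A row lasts 1/10 s, in which the tool goes at most 50 mm and 8.59 degrees, less where a joint would pass 70% of its speed; a pose out of reach is approached as far as the arm can. A call with a gripper value outside its range is refused whole. The fingers move at their own pace and stop on an object; FORCE is the grip in N (left out, the last holds). Time passes only in rows, so rows that repeat a pose let the fingers close. It gives the time, the measured TCP pose, the force, the opening and the grip force at its end, in the units of the state.
- sense(): the state, without advancing time (a new reading comes with each control period).
- vision.capture(name): name is "side" or "top" or "wrist"; returns a dict with "frame" (400x640x3 uint8, red, green, blue), "fx", "fy", "cx", "cy" (pixels), "D" ([k1, k2, p1, p2, k3] as OpenCV has them; the pictures are not rectified), "R" (3x3) and "t" (3): a world point X has camera coordinates R X + t. Camera axes: x right, y down, z forward; pixel columns grow to the right and rows downward; lengths in m; the calibration is good to about 2 mm. A picture is of the moment at which its call begins. There is no depth.
- order.close_job(): hands the job in; it is judged then, once.
Trained networks look in the newest picture that a camera, given by its name, has taken for a name from the list of things; names that differ only in an ending like _2 or _b are one class to them, and where a whole thing is asked for, a point or a joint stands for the part that bears it (a point fixed in the world has none). Each returns a list of dicts, best first, with "conf" (0 to 1); they miss things now and then, are a little off and sometimes report something else, mostly with a low value. They report only what shows in the picture. A call takes as long as a camera call. They do not tell look-alikes from the thing itself.
- vision.search_frame(camera, label): "position" ([x, y, z] in m, in world coordinates, good to about 4 mm: the middle of the surface that is visible of it).
The state is a dict: "clock": time; "qpos": joint angles; "joint_vel": joint speeds; "effort": joint torques, N m; "eef_pos": TCP position; "tcp_rot": TCP orientation; "wrist_force": force on the tool from outside, world axes, zero at the start; "torque": the same for the moment, N m; "grip_width": finger opening in m; "grip_force": force on a finger pad.
Only numpy, scipy, OpenCV 4.12 (cv2) and the standard library are available. Lean on these libraries where they do the work, as an engineer would, in place of code of your own. Each camera call takes 0.05 s, during which the arm holds its last target. There are 200 camera calls.

TASK

Check the slide-drying hotplate: lift the clear cover off its pins and lay it flat on the grey mat, handle up and roughly centred. Then take the pen thermometer from its stand and hold its sprung copper disc squarely on the red, then the yellow, then the blue check mark, about a second each with light pressure (around 4 N), never ramming it. Finally stand the pen back in its stand; drop nothing, and leave the other things on the bench alone.

Things in the scene. Friction and masses are not known exactly. Their poses are not given: they have to be found in the camera images.
- hotplate: Slide-drying hotplate, fixed: white wedge housing 270 mm wide (y), 210 mm deep (x), 155 mm high at the back, with a sloping black plate on top. Origin: centre of its underside; x to the high back, y along its width, z up. The black plate (188 mm up the slope, 250 mm wide) rises towards +x at 30 degrees to the table: its normal is (-0.5, 0, 0.866) in this frame.
- plate (a point): Centre of the black plate's surface, 100 mm above the hotplate's origin; axes as the hotplate's. A 7 mm ledge runs along the plate's low edge. Four steel posts stand square to the plate, 45 mm up and down the slope and 100 mm to each side of this point: a shoulder 13 mm thick and 14 mm tall, then a pin 6 mm thick and 12 mm tall.
- cover: Loose clear acrylic cover, 120 x 230 x 5 mm, about 0.22 kg, with a blue handle. It starts on the posts' shoulders, parallel to the black plate, the pins through its four 10 mm corner holes: free once lifted 12 mm square to the plate. Origin: centre of its underside; z its normal, x the short side (up the slope at the start), y the long side.
- handle (a point): Centre of the cover's blue bar handle, 42 mm above the cover's underside, over its centre; axes as the cover's. The bar is 100 mm long along y, 12 mm thick along x, 14 mm high (35 to 49 mm above the underside), on two 12 mm feet 42 mm to either side.
- mat: Dark grey flat mat on the table, fixed, 170 mm (x) by 260 mm (y), 3 mm thick. Origin: centre of its underside, on the table.
- stand: Grey stand for the pen, fixed: a square block 70 x 70 mm, 92 mm tall, on a black foot 86 mm square and 8 mm high, with a square well 30 x 30 mm open at the top, sides along x and y. Origin: centre of its underside. The pen's collar rests on the block's top; its barrel has 4 mm play in the well on each side.
- pen: Pen-shaped contact thermometer, 152 mm long with its stem fully out, about 0.1 kg, tip down in the stand. Origin: on its axis where the sensor's face is when the stem is fully out, 12 mm above the table at the start; z up along the pen, away from the tip; x, y along its flat sides. White barrel 22 mm square at 33 to 80 mm, red collar 42 mm square at 80 to 87 mm, white grip 22 mm square to 150 mm.
- grip (a point): Point to hold the pen: on its axis, 117 mm from its origin, in the middle of the 22 mm square grip; axes as the pen's.
- stem_mouth (a point): Where the steel stem (10 mm thick) leaves the barrel: on the pen's axis, 33 mm from its origin. The stem is telescopic and was left pushed in by anything from 0 to 14 mm (not reported), so the sensor's face is 33 to 19 mm beyond this point; it stays so under 25 N. The copper sensor disc at its end, 16 mm across, is sprung: 6 mm travel, 0.5 N to start, then 1.5 N per mm, then a hard stop.
- mark_red: Red round check mark, 28 mm in diameter with a small white centre dot, printed flat on the black plate (about 1 mm thick to see, nothing to feel). Origin: its centre, on the plate's surface; z is the plate's normal. The three marks lie in a row across the plate, 55 mm or more apart; which colour is where varies.
- mark_yellow: Yellow round check mark, 28 mm in diameter with a small white centre dot, printed flat on the black plate (about 1 mm thick to see, nothing to feel). Origin: its centre, on the plate's surface; z is the plate's normal. The three marks lie in a row across the plate, 55 mm or more apart; which colour is where varies.
- mark_blue: Blue round check mark, 28 mm in diameter with a small white centre dot, printed flat on the black plate (about 1 mm thick to see, nothing to feel). Origin: its centre, on the plate's surface; z is the plate's normal. The three marks lie in a row across the plate, 55 mm or more apart; which colour is where varies.
- tip_box: Bystander: blue pipette-tip box with a clear lid, 85 x 120 x 72 mm, loose; origin at the centre of its underside. Not to be disturbed.
- tube_rack: Bystander: black tube rack with round wells, 90 x 160 x 40 mm, loose; origin at the centre of its underside. Not to be disturbed.
- timer: Bystander: small white lab timer, 60 x 50 x 20 mm, loose; origin at the centre of its underside. Not to be disturbed.
- reagent: Bystander: amber glass reagent bottle, 68 mm diameter, 140 mm tall, loose; origin at the centre of its underside. Not to be disturbed.
- beaker: Bystander: clear glass beaker, 70 mm diameter, 90 mm tall, loose; origin at the centre of its underside. Not to be disturbed.
Things that resemble listed ones, but are neither listed nor needed, are in the scene too. Leave any purple look-alike of the stand alone.

How it is judged:
On the way, in this order (a step that is already met when the one before it is completed fails the run):
1. the cover lies flat on the mat, handle up, within 50 mm of its centre, let go (horizontal distance between cover and mat below 0.05 m and z of cover in the frame of mat between 0 and 0.008 m and angle between cover's own z axis and vertical below 0.07 rad and contact force between the fingers and cover below 0.1 N), for 0.2 s.
2. the pen's disc is held on the red mark: the mark's centre within 7 mm of the pen's axis (along the pen's x and y), pen within 0.2 rad of square to the plate, 2 to 7 N, for 0.6 s (x of mark_red in the frame of pen between -0.007 and 0.007 m and y of mark_red in the frame of pen between -0.007 and 0.007 m and angle between the z axis of pen and the z axis of mark_red, either way round below 0.2 rad and contact force between pen and hotplate between 2 and 7 N), for 0.6 s.
3. the pen's disc is held on the yellow mark: the mark's centre within 7 mm of the pen's axis (along the pen's x and y), pen within 0.2 rad of square to the plate, 2 to 7 N, for 0.6 s (x of mark_yellow in the frame of pen between -0.007 and 0.007 m and y of mark_yellow in the frame of pen between -0.007 and 0.007 m and angle between the z axis of pen and the z axis of mark_yellow, either way round below 0.2 rad and contact force between pen and hotplate between 2 and 7 N), for 0.6 s.
4. the pen's disc is held on the blue mark: the mark's centre within 7 mm of the pen's axis (along the pen's x and y), pen within 0.2 rad of square to the plate, 2 to 7 N, for 0.6 s (x of mark_blue in the frame of pen between -0.007 and 0.007 m and y of mark_blue in the frame of pen between -0.007 and 0.007 m and angle between the z axis of pen and the z axis of mark_blue, either way round below 0.2 rad and contact force between pen and hotplate between 2 and 7 N), for 0.6 s.
At the end, for the whole second after the job is handed in: The pen stands in its stand again, within 10 mm of its axis and 0.1 rad of upright, its collar on the stand's top (origin 8 to 16 mm above the stand's underside); the cover lies flat on the mat (within 0.07 rad), handle up, its centre within 50 mm of the mat's; both let go and at rest (all of step 1 and horizontal distance between pen and stand below 0.01 m and z of pen in the frame of stand between 0.008 and 0.016 m and angle between pen's own z axis and vertical below 0.1 rad and linear speed of each of pen, cover below 0.02 m/s); the robot touches nothing.
It fails at once if the pen is rammed against the hotplate (over 15 N) (contact force between pen and hotplate above 15 N).
It fails at once if the cover, clear of the hotplate, is let go more than 40 mm above the mat (contact force between the fingers and cover below 0.05 N and horizontal distance between cover and hotplate above 0.15 m and z of cover in the frame of mat above 0.045 m).
It fails at once if the pen is let go while lifted more than 30 mm out of its stand (contact force between the fingers and pen below 0.05 N and z of pen in the frame of stand above 0.045 m).
It fails at once if one of the bystanders is moved by more than 30 mm (distance of any of tip_box, tube_rack, timer, reagent, beaker from where it was at the start of the episode above 0.03 m).
It fails at once if the bottle or the beaker is tipped (angle between any of reagent, beaker's own z axis and vertical above 0.3 rad).
It also fails if it takes over 72 s, if anything falls off the work surface, if the arm or the gripper's body presses on something with over 40 N, if the wrist force passes 120 N, or if a joint passes its speed limit or range.

## Working session

There is one attempt and no reset: what is moved stays moved. The work goes in short steps, Python scripts to look and compute and a shell command to move; the robot and the scene stay as the last step left them, time stands still between calls to the robot, and variables do not carry over. Pictures are saved under pics/ and viewed, at most 10 in all, crops included, and the job is handed in when it is done.

```bash
mkdir -p pics
python3 - <<'E'
from bench import sense,vision
import cv2
s=sense();print({k:(v if not hasattr(v,'__len__') else [round(float(a),3) for a in v]) for k,v in s.items()})
ims=[]
for c in ["top","side"]:
    r=vision.capture(c);cv2.imwrite(f"pics/{c}0.png",r["frame"][:,:,::-1])
    print(c,r["fx"],r["D"],r["t"])
    for n in ["hotplate","cover","handle","mat","stand","pen","grip","mark_red","mark_yellow","mark_blue","tip_box","tube_rack","timer","reagent","beaker"]:
        try: print(n,[(d["position"] if isinstance(d["position"],str) else [round(float(a),3) for a in d["position"]],round(d["conf"],2)) for d in vision.search_frame(c,n)][:4])
        except Exception as e: print(n,e)
E
```

```text
{'clock': 0.0, 'qpos': [-1.395, 0.088, 1.372, -0.0, 1.684, -0.103], 'joint_vel': [-0.001, -0.001, -0.001, -0.001, 0.0, 0.002], 'effort': [0.0, -34.018, -30.243, 0.072, 0.033, -0.0], 'eef_pos': [0.151, -0.529, 0.404], 'tcp_rot': [-3.109, -0.436, 0.0], 'wrist_force': [-0.061, 0.119, -0.608], 'torque': [0.009, 0.013, 0.011], 'grip_force': 0.0, 'grip_width': 0.09421870413377646}
top 466.15088215191207 [-0.08436806  0.          0.          0.          0.        ] [-0.0209444   0.49016032  1.34073532]
hotplate [([0.639, -0.249, 0.118], 0.88)]
cover [([0.58, -0.261, 0.124], 0.85)]
handle [([0.577, -0.261, 0.126], 0.65)]
mat [([0.605, 0.237, 0.002], 0.97), ([0.339, -0.284, 0.043], 0.57), ([0.63, -0.249, 0.12], 0.55)]
stand [([0.179, -0.332, 0.093], 0.93), ([0.428, -0.034, 0.09], 0.72)]
pen [([0.437, -0.029, 0.099], 0.61), ([0.638, -0.248, 0.119], 0.4)]
grip [([0.435, -0.035, 0.102], 0.8)]
mark_red []
mark_yellow []
mark_blue []
tip_box [([0.334, 0.273, 0.072], 0.92), ([0.433, -0.032, 0.1], 0.27)]
tube_rack []
timer [([0.681, 0.002, 0.021], 0.82), ([0.774, -0.064, 0.098], 0.63)]
reagent [([0.
[... 264 characters left out ...]
.142, 0.077], 0.88)]
cover [([0.577, -0.234, 0.119], 0.65), ([0.682, 0.01, 0.017], 0.45)]
handle [([0.58, -0.24, 0.119], 0.74)]
mat [([0.608, 0.259, 0.006], 0.94), ([0.681, 0.012, 0.02], 0.49)]
stand [([0.433, 0.004, 0.053], 0.95), ([0.187, -0.313, 0.063], 0.82)]
pen [([0.441, -0.018, 0.117], 0.5)]
grip [([0.437, -0.021, 0.117], 0.82)]
mark_red []
mark_yellow []
mark_blue []
tip_box [([0.332, 0.305, 0.072], 0.73)]
tube_rack [([0.345, -0.254, 0.045], 0.62), ([0.79, 0.061, 0.062], 0.62), ([0.782, -0.045, 0.083], 0.32), ([0.609, 0.257, 0.002], 0.26)]
timer [([0.682, 0.012, 0.02], 0.8), ([0.793, 0.061, 0.063], 0.15)]
reagent [([0.784, -0.046, 0.078], 0.78)]
beaker [([0.792, 0.059, 0.063], 0.76)]
```

View pics/top0.png

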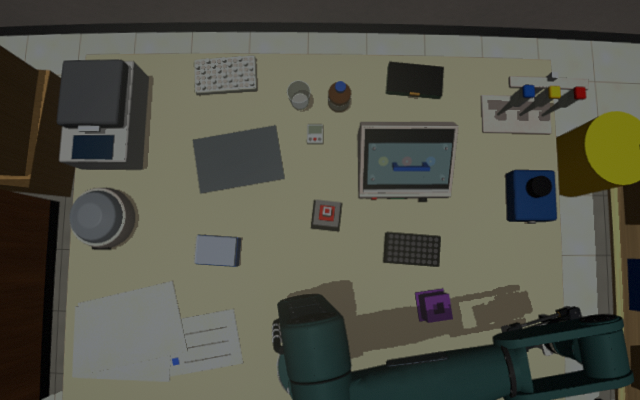

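View pics/side0.png

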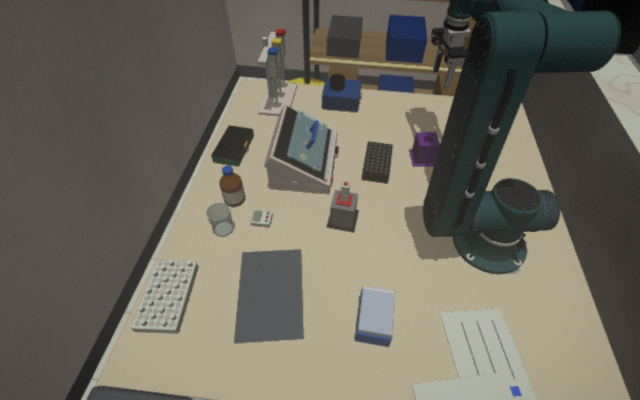

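Top view: the grey stand with the red-collared pen is at (327,213) and an empty purple stand is at (434,305). The grey one fits the description because it holds the pen. The cover, with its blue handle (410,166), is on the hotplate (407,160), and the mat is at (238,159). I'll confirm with one enlarged crop and measure the poses.

```bash
cat > h.py <<'E'
import numpy as np,cv2
from scipy.spatial.transform import Rotation as Ro
from bench import sense,vision
def und(r,uv):
    K=np.array([[r["fx"],0,r["cx"]],[0,r["fy"],r["cy"]],[0,0,1]])
    return cv2.undistortPoints(np.array(uv,float).reshape(-1,1,2),K,np.array(r["D"]))[:,0]
def ray(r,uv):
    p=und(r,uv);R=np.array(r["R"]);d=np.c_[p,np.ones(len(p))]@R
    return -R.T@np.array(r["t"]),d
def atz(r,uv,z):
    c,d=ray(r,uv);return c+d*((z-c[2])/d[:,2])[:,None]
def onplane(r,uv,p,n):
    c,d=ray(r,uv);return c+d*(((p-c)@n)/(d@n))[:,None]
def proj(r,X):
    K=np.array([[r["fx"],0,r["cx"]],[0,r["fy"],r["cy"]],[0,0,1]])
    return cv2.projectPoints(np.array(X,float).reshape(-1,3),cv2.Rodrigues(np.array(r["R"]))[0],np.array(r["t"],float),K,np.array(r["D"]))[0][:,0]
def grab(c,name=None):
    r=vision.capture(c)
    if name: cv2.imwrite(f"pics/{name}.png",r["frame"][:,:,::-1])
    return r
def shift(dw,s=None):
    """world shift (m) -> tool mm"""
    s=s or sense();return (Ro.from_rotvec(s["tcp_rot"]).inv().apply(dw)*1000).round(1)
E
python3 - <<'E'
from h import *
r=grab("top");f=r["frame"];hsv=cv2.cvtColor(f,cv2.COLOR_RGB2HSV)
def blob(lo,hi,box):
    m=cv2.inRange(hsv,lo,hi);k=np.zeros_like(m);x0,y0,x1,y1=box;k[y0:y1,x0:x1]=m[y0:y1,x0:x1]
    n,l,st,ce=cv2.connectedComponentsWithStats(k);i=1+np.argmax(st[1:,4]);ys,xs=np.where(l==i)
    return cv2.boxPoints(cv2.minAreaRect(np.c_[xs,ys].astype(np.float32))),st[i],ce[i]
def rep(n,b,z):
    w=atz(r,b[0],z);e=w[1]-w[0];g=w[2]-w[1];L=max((e,g),key=np.linalg.norm)
    print(n,b[1],b[2].round(1),"c",w.mean(0).round(4),"long",np.linalg.norm(L).round(4),"short",min(np.linalg.norm(e),np.linalg.norm(g)).round(4),"yaw deg of long",np.degrees(np.arctan2(L[1],L[0])).round(1))
rep("handle",blob((105,120,60),(125,255,255),(380,140,440,190)),.15)
rep("mat",blob((90,0,40),(130,90,110),(180,115,300,200)),.003)
rep("collar",blob((0,120,90),(8,255,255),(305,195,350,235)),.097)
for b in [(355,115,462,205)]: rep("hot",blob((0,0,120),(180,40,255),b),.02)
print(atz(r,[[362,124],[456,124],[359,196],[451,196]],.0))
a=cv2.resize(f[185:245,290:365],None,fx=6,fy=6,interpolation=2)
b=cv2.resize(f[110:210,345:470],None,fx=3.6,fy=3.6,interpolation=2)
h=360;out=np.hstack([cv2.resize(a,(400,h)),cv2.resize(b,(400,h))])
cv2.imwrite("pics/crop1.png",out[:,:,::-1])
w=grab("wrist","wrist0")
E
```

```text
handle [393 162  37   9 195] [411.9 167.6] c [ 0.5628 -0.2583  0.15  ] long 0.0985 short 0.0221 yaw deg of long -89.2
mat [ 194  126   90   66 3998] [238.  158.9] c [0.6082 0.2399 0.003 ] long 0.257 short 0.1647 yaw deg of long -79.9
collar [319 205  16  16 115] [325.9 214. ] c [ 0.4382 -0.0303  0.097 ] long 0.0411 short 0.0407 yaw deg of long -5.7
hot [360 182  92  14 166] [418.7 193.8] c [ 0.5015 -0.2691  0.02  ] long 0.2757 short 0.0383 yaw deg of long -81.3
[[ 0.72130533 -0.13840639  0.        ]
 [ 0.72610186 -0.43025679  0.        ]
 [ 0.49812484 -0.12912416  0.        ]
 [ 0.50120432 -0.40841072  0.        ]]
```

View pics/crop1.png

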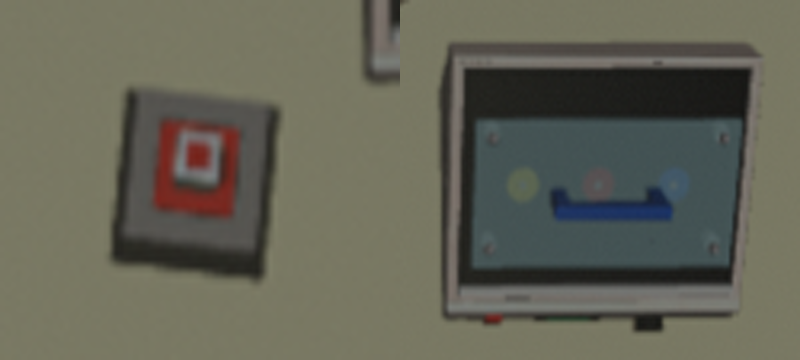

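The crop confirms it: the grey stand holds the pen (white grip through a red collar). Under the cover the marks run yellow, red, blue from left to right. I'll move above the handle with the fingers closing along x.

```bash
python3 -m handwheel '[[1,48,-14,-3,-0.13],[1,96,-29,-6,-0.26],[1,144,-43,-9,-0.39],[1,192,-58,-12,-0.52],[1,240,-72,-15,-0.65],[1,288,-86,-18,-0.78],[1,336,-101,-21,-0.91],[1,384,-115,-24,-1.04],[1,432,-130,-27,-1.17],[1,478,-144,-30,-1.29],[1,478,-144,-30,-1.29],[1,478,-144,-30,-1.29]]'
python3 - <<'E'
from h import *
s=sense();print(s["eef_pos"],Ro.from_rotvec(s["tcp_rot"]).as_matrix().round(3),np.array(s["qpos"]).round(2))
r=grab("wrist","wrist1")
for n in ["handle","cover","mark_red"]: print(n,[(np.round(d["position"],3),round(d["conf"],2)) for d in vision.search_frame("wrist",n)][:2])
E
```

```text
clock: 2.9
eef_pos: [0.5721, -0.2579, 0.434]
tcp_rot: [-2.221, -2.22, 0.001]
wrist_force: [-1.3, -0.3, -0.1]
grip_width: 0.094
grip_force: 0.0
[ 0.57209991 -0.25794611  0.43403541] [[ 0.     1.    -0.001]
 [ 1.    -0.    -0.   ]
 [-0.    -0.001 -1.   ]] [-0.51  0.26  1.11 -0.    1.77 -0.51]
handle [(array([ 0.583, -0.236,  0.122]), 0.9)]
cover [(array([ 0.58 , -0.236,  0.123]), 0.65)]
mark_red []
```

View pics/wrist1.png

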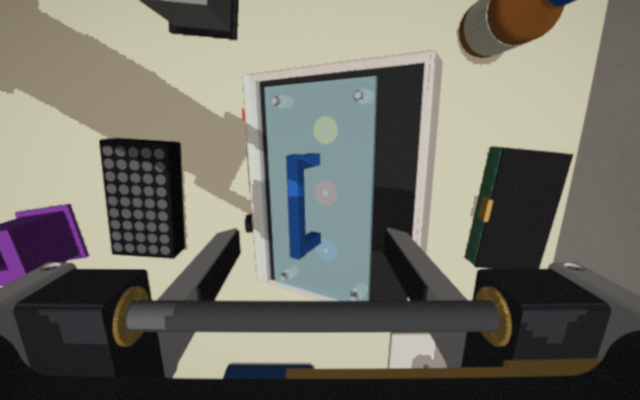

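Wrist view: blue bar from about (296,157) to (298,257), pins at (275,100), (358,95), (285,275), (355,295). I'll fit the hotplate pose to the pins in both views.

```bash
cat > plate.py <<'E'
from h import *
from scipy.optimize import least_squares
B=Ro.from_euler('y',-30,degrees=True).as_matrix()  # plate axes: x up slope, z normal
def P(q,L): # L in plate frame
    c,s=np.cos(q[2]),np.sin(q[2]);Z=np.array([[c,-s,0],[s,c,0],[0,0,1]])
    return (np.array(L,float)@B.T)@Z.T+[q[0],q[1],.1]
E
python3 - <<'E'
from plate import *
w=grab("wrist");t=grab("top")
pins=[[.045,.1,.026],[.045,-.1,.026],[-.045,.1,.026],[-.045,-.1,.026]]
top=np.array([[373.4,146.1],[445.9,146.9],[372.5,177.2],[442.5,178]])
wr=np.array([[358,95],[355,295],[275,100],[285,275]])
g=lambda q,v:proj(v[0],P(q,pins))-v[1]
for nm,vs in [("both",[(w,wr),(t,top)]),("w",[(w,wr)]),("t",[(t,top)])]:
    s=least_squares(lambda q:np.concatenate([g(q,v).ravel() for v in vs]),[.6,-.26,0],loss='soft_l1')
    print(nm,s.x.round(4),[g(s.x,v).round(1).tolist() for v in vs])
    print(" handle",P(s.x,[[0,0,.056]]).round(4), "bar ends wrist px",proj(w,P(s.x,[[0,.05,.063],[0,-.05,.063]])).round(0).tolist(),"top",proj(t,P(s.x,[[0,.05,.063],[0,-.05,.063]])).round(0).tolist())
E
```

```text
both [ 0.5877 -0.2589  0.0218] [[[0.4, -2.5], [0.6, 0.7], [0.3, -0.8], [-0.2, 1.0]], [[0.6, 2.3], [0.6, 1.0], [0.4, 2.0], [1.0, 0.5]]]
 handle [[ 0.5597 -0.2595  0.1485]] bar ends wrist px [[294.0, 153.0], [298.0, 257.0]] top [[393.0, 168.0], [430.0, 168.0]]
w [ 0.5874 -0.2595  0.0215] [[[0.1, -1.8], [0.2, 1.2], [0.0, -0.2], [-0.5, 1.5]]]
 handle [[ 0.5594 -0.2601  0.1485]] bar ends wrist px [[294.0, 154.0], [298.0, 258.0]] top [[394.0, 168.0], [430.0, 168.0]]
t [ 0.5917 -0.2573  0.0042] [[[0.2, 0.2], [0.1, 0.2], [-0.5, -0.1], [0.1, -0.3]]]
 handle [[ 0.5637 -0.2574  0.1485]] bar ends wrist px [[300.0, 150.0], [302.0, 255.0]] top [[393.0, 166.0], [429.0, 167.0]]
```

```bash
python3 -m handwheel '[[-0.32,0,-4,20,0],[-0.32,-2,-8,40,0],[-0.32,-2,-12,50,0],[-0.32,-2,-12,50,0],[-0.32,-2,-12,60,0],[-0.32,-2,-12,72,0],[-0.32,-2,-12,82,0],[-0.32,-2,-12,90,0],[-0.32,-2,-12,96,0],[-0.32,-2,-12,101,0],[-0.32,-2,-12,101,0]]' 12; python3 -m handwheel '[[-0.6,0,0,0,0],[-0.8,0,0,0,0],[-1,0,0,0,0],[-1,0,0,0,0],[-1,0,0,0,0],[-1,0,0,0,0]]' 12
```

```text
clock: 4.3
eef_pos: [0.5592, -0.2607, 0.3327]
tcp_rot: [-2.223, -2.218, 0.001]
wrist_force: [-0.5, 0.3, -0.3]
grip_width: 0.0321
grip_force: 0.0
clock: 4.9
eef_pos: [0.5581, -0.2609, 0.3342]
tcp_rot: [-2.222, -2.217, 0.005]
wrist_force: [-5.5, 0.4, 2.0]
grip_width: 0.0159
grip_force: 12.0
```

```bash
python3 -m handwheel '[[-1,0,-1,-2,0],[-1,0,-2.5,-4.5,0],[-1,0,-4,-7,0],[-1,0,-5.5,-9.5,0],[-1,0,-7,-12,0],[-1,0,-8.5,-15,0],[-1,0,-10,-18,0],[-1,0,-12,-22,0]]'
python3 - <<'E'
from h import *
s=sense();print(s["eef_pos"],s["wrist_force"],s["torque"],s["grip_width"])
r=grab("side");f=r["frame"][60:260,200:420];w=grab("wrist")["frame"]
o=np.hstack([cv2.resize(f,(440,400)),w[:,130:490]]);cv2.imwrite("pics/lift1.png",o[:,:,::-1])
E
```

```text
clock: 5.7
eef_pos: [0.5471, -0.2607, 0.3558]
tcp_rot: [-2.224, -2.219, 0.0]
wrist_force: [0.4, -0.4, -1.6]
grip_width: 0.0156
grip_force: 12.0
[ 0.54714369 -0.26070733  0.35584407] [ 0.40801319 -0.37175144 -1.57990443] [ 0.00360285 -0.01018878  0.0313001 ] 0.01563937375536016
```

View pics/lift1.png

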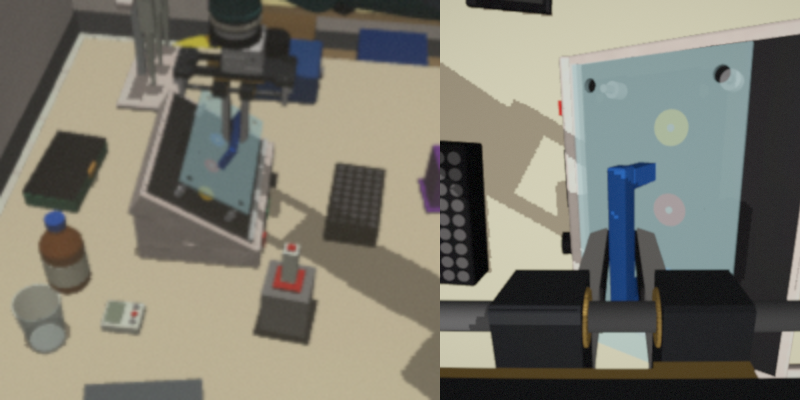

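The cover is off the pins and held by the bar. I'll raise it, then firm up the grip so the bar aligns itself with the pads.

```bash
python3 -m handwheel '[[-1,0,-5,-15,0],[-1,0,-10,-35,0],[-1,0,-10,-60,0],[-1,0,-10,-90,0],[-1,0,-10,-110,0],[-1,0,-10,-120,0]]'; python3 -m handwheel '[[-1,0,0,0,0],[-1,0,0,0,0],[-1,0,0,0,0],[-1,0,0,0,0],[-1,0,0,0,0]]' 35;  python3 - <<'E'
from h import *
s=sense();print(s["eef_pos"],s["wrist_force"],s["torque"],s["grip_width"])
r=grab("side");f=r["frame"][20:220,200:420];w=grab("wrist")["frame"]
o=np.hstack([cv2.resize(f,(440,400)),w[:,130:490]]);cv2.imwrite("pics/lift2.png",o[:,:,::-1])
E
```

```text
clock: 6.4
eef_pos: [0.5368, -0.2606, 0.4798]
tcp_rot: [2.22, 2.215, 0.002]
wrist_force: [0.6, -0.3, -2.3]
grip_width: 0.0158
grip_force: 12.0
clock: 6.9
eef_pos: [0.5373, -0.2607, 0.4745]
tcp_rot: [-2.222, -2.218, 0.001]
wrist_force: [-0.3, -0.4, -2.5]
grip_width: 0.0145
grip_force: 35.0
[ 0.53732596 -0.26073062  0.47452334] [-0.26182267 -0.44284196 -2.53367129] [-0.04331724 -0.06897588  0.01664443] 0.014547829133065302
```

View pics/lift2.png

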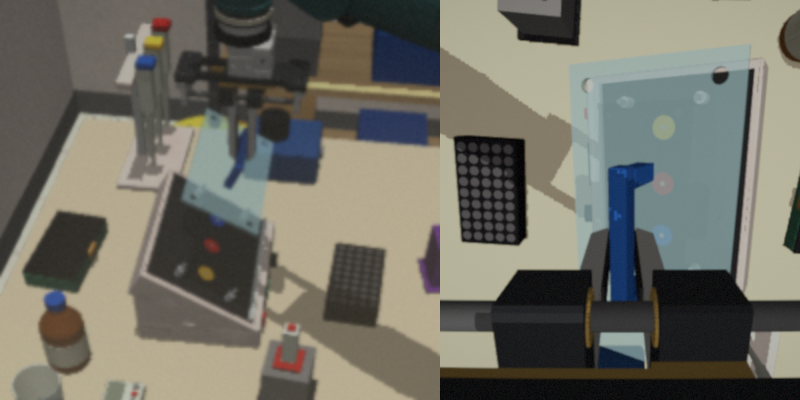

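```bash
python3 -m handwheel '[[-1,20,4,0,0],[-1,60,10,0,-0.02],[-1,106,16,0,-0.04],[-1,154,22,0,-0.06],[-1,202,29,0,-0.08],[-1,250,36,0,-0.1],[-1,298,43,0,-0.12],[-1,346,50,0,-0.14],[-1,394,57,0,-0.16],[-1,440,63,0,-0.17],[-1,476,68,0,-0.17],[-1,501,71,0,-0.17]]' 60;  python3 -m handwheel '[[-1,0,0,20,0],[-1,0,0,50,0],[-1,0,0,80,0],[-1,0,0,110,0],[-1,0,0,140,0],[-1,0,0,165,0],[-1,0,0,180,0],[-1,0,0,190,0],[-1,0,0,190,0]]'
python3 - <<'E'
from h import *
s=sense();print(s["eef_pos"],s["wrist_force"],s["torque"],s["grip_width"],np.array(s["qpos"]).round(2))
E
```

```text
clock: 8.2
eef_pos: [0.6091, 0.2431, 0.475]
tcp_rot: [-2.023, -2.402, 0.0]
wrist_force: [0.2, -0.3, -3.1]
grip_width: 0.0136
grip_force: 60.0
clock: 9.1
eef_pos: [0.6091, 0.2401, 0.2843]
tcp_rot: [-2.026, -2.399, 0.003]
wrist_force: [0.2, -0.3, -2.5]
grip_width: 0.0135
grip_force: 60.0
[0.60911015 0.24007961 0.28429593] [ 0.22278993 -0.29126133 -2.5464522 ] [-0.09241999 -0.08042227 -0.01479952] 0.013523522943381844 [ 0.29  0.37  1.27 -0.    1.5   0.12]
```

```bash
python3 -m handwheel '[[-1,0,0,10,0],[-1,0,0,20,0],[-1,0,0,28,0],[-1,0,0,34,0],[-1,0,0,38,0],[-1,0,0,40,0]]' 60
python3 - <<'E'
from h import *
r=grab("side");f=r["frame"][180:360,180:360];w=grab("wrist")["frame"]
o=np.hstack([cv2.resize(f,(400,400)),w[:,130:490]]);cv2.imwrite("pics/low.png",o[:,:,::-1])
E
```

```text
clock: 9.7
eef_pos: [0.6105, 0.2403, 0.248]
tcp_rot: [2.025, 2.397, 0.008]
wrist_force: [4.0, 0.7, 6.8]
grip_width: 0.0128
grip_force: 60.0
```

View pics/low.png

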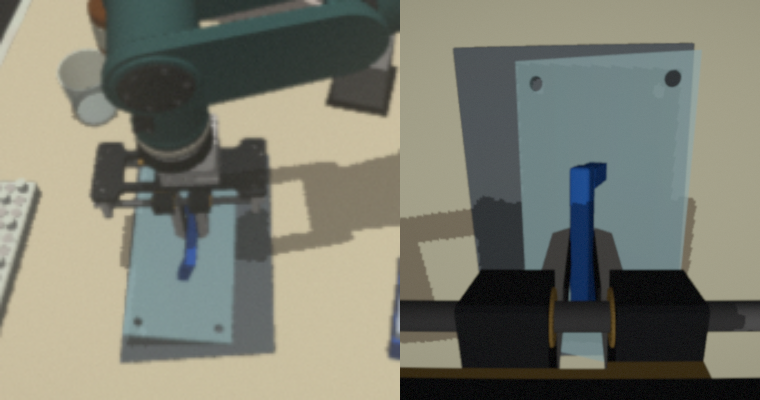

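The cover is nearly level and its edge is touching, but it sits about 20 mm too far in +x. I'll shift it back and press it flat with a lighter grip.

```bash
python3 -m handwheel '[[-1,0,-2,-10,0],[-1,0,-10,-12,0],[-1,0,-19,-12,0],[-1,0,-20,-6,0],[-1,0,-20,0,0],[-1,0,-20,0,0]]' 60; python3 -m handwheel '[[-1,0,0,3,0],[-1,0,0,6,0],[-1,0,0,9,0],[-1,0,0,11,0],[-1,0,0,12,0]]' 12
python3 - <<'E'
from h import *
s=sense();print(s["eef_pos"],s["wrist_force"],s["torque"],s["grip_width"])
E
```

```text
clock: 10.4
eef_pos: [0.5889, 0.2366, 0.2436]
tcp_rot: [-2.026, -2.399, 0.005]
wrist_force: [1.0, 0.6, -2.9]
grip_width: 0.0128
grip_force: 60.0
clock: 10.9
eef_pos: [0.5895, 0.2368, 0.2333]
tcp_rot: [-2.027, -2.4, 0.001]
wrist_force: [0.3, 0.5, -2.6]
grip_width: 0.0119
grip_force: 12.0
[0.58954677 0.2367775  0.2332621 ] [ 0.33797206  0.54533372 -2.6013295 ] [-0.03293422 -0.08085344 -0.00390785] 0.011891243940257213
```

```bash
python3 -m handwheel '[[-1,0,0,1.5,0],[-1,0,0,3,0],[-1,0,0,4,0],[-1,0,0,4,0]]'
```

```text
clock: 11.3
eef_pos: [0.5895, 0.2368, 0.2325]
tcp_rot: [2.027, 2.4, 0.001]
wrist_force: [-4.9, -1.5, 7.8]
grip_width: 0.0119
grip_force: 12.0
```

```bash
python3 -m handwheel '[[-0.6,0,0,0,0],[-0.2,0,0,0,0],[0,0,0,0,0],[0,0,0,0,0],[0,0,0,-20,0],[0,0,0,-60,0],[0,0,0,-110,0],[0,0,0,-150,0],[0,0,0,-180,0],[0,0,0,-180,0]]';  python3 - <<'E'
from plate import *
s=sense();print(s["eef_pos"],s["wrist_force"],np.array(s["qpos"]).round(2))
r=grab("side","side2");w=grab("wrist","wrist2");t=grab("top","top2")
print([(np.round(d["position"],3),round(d["conf"],2)) for d in vision.search_frame("wrist","cover")][:2],[(np.round(d["position"],3),round(d["conf"],2)) for d in vision.search_frame("side","cover")][:2])
print([(np.round(d["position"],3),round(d["conf"],2)) for d in vision.search_frame("wrist","mat")][:2])
for v,nm in ((r,"side"),(t,"top")):
  for m in ("mark_red","mark_yellow","mark_blue"): print(nm,m,[(np.round(d["position"],3),round(d["conf"],2)) for d in vision.search_frame(nm,m)][:2])
f=r["frame"][90:350,190:400];o=np.hstack([cv2.resize(f,(400,480)),cv2.resize(w["frame"][:,130:490],(400,480))]);cv2.imwrite("pics/placed.png",o[:,:,::-1])
E
```

```text
clock: 12.3
eef_pos: [0.5898, 0.2369, 0.4164]
tcp_rot: [2.023, 2.395, 0.016]
wrist_force: [-0.7, -0.9, 0.9]
grip_width: 0.047
grip_force: 0.0
[0.58983778 0.2369294  0.41639449] [-0.67031294 -0.94070775  0.88189202] [ 0.29  0.27  1.13 -0.    1.72  0.12]
[(array([0.584, 0.256, 0.007]), 0.73)] [(array([0.59 , 0.258, 0.008]), 0.81), (array([ 0.564, -0.122,  0.057]), 0.16)]
[(array([0.651, 0.288, 0.004]), 0.79)]
side mark_red [(array([ 0.566, -0.124,  0.056]), 0.72)]
side mark_yellow [(array([ 0.441, -0.018,  0.113]), 0.59)]
side mark_blue [(array([0.333, 0.304, 0.069]), 0.5), (array([0.812, 0.065, 0.063]), 0.36)]
top mark_red [(array([ 0.585, -0.257,  0.103]), 0.61)]
top mark_yellow [(array([ 0.588, -0.189,  0.099]), 0.51)]
top mark_blue [(array([ 0.592, -0.322,  0.103]), 0.65)]
```

View pics/placed.png

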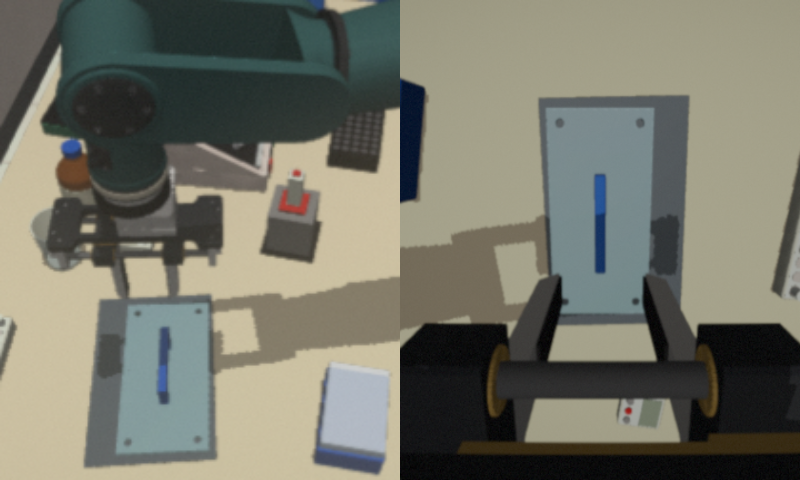

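Placed picture: the cover lies flat on the mat, handle up at (600,223), about 18 mm off centre in x. Next, above the pen with the fingers across its y faces.

```bash
python3 -m handwheel '[[0.4,-20,-16,0,0.14],[0.4,-46,-38,0,0.28],[0.4,-74,-61,0,0.42],[0.4,-102,-84,0,0.56],[0.4,-130,-107,0,0.7],[0.4,-158,-130,0,0.84],[0.4,-186,-153,0,0.98],[0.4,-212,-174,0,1.12],[0.4,-230,-189,0,1.26],[0.4,-238,-195,0,1.4],[0.4,-238,-195,0,1.54],[0.4,-238,-195,0,1.68]]'; python3 -m handwheel '[[0.4,0,0,0,0.14],[0.4,0,0,0,0.158],[0.4,0,0,0,0.158]]'
python3 - <<'E'
from plate import *
s=sense();print(s["eef_pos"],Ro.from_rotvec(s["tcp_rot"]).as_matrix().round(3).tolist(),np.array(s["qpos"]).round(2))
w=grab("wrist","wrist3")
for n in ["grip","pen","stand"]: print(n,[(np.round(d["position"],3),round(d["conf"],2)) for d in vision.search_frame("wrist",n)][:2])
f=w["frame"];h=cv2.cvtColor(f,cv2.COLOR_RGB2HSV)
m=cv2.inRange(h,(0,150,90),(6,255,255))|cv2.inRange(h,(175,150,90),(180,255,255))
n,l,st,ce=cv2.connectedComponentsWithStats(m);print([(a.tolist(),c.round(1).tolist()) for a,c in zip(st[1:],ce[1:]) if a[4]>40])
for v in ("wrist",): 
  for z,e in ((.162,.011),(.099,.021)):
    print(proj(w,[[.438+a,-.03+b,z] for a in(-e,e) for b in (-e,e)]).round(0).tolist())
E
```

```text
clock: 14.1
eef_pos: [0.4367, -0.0309, 0.41]
tcp_rot: [3.14, 0.081, 0.001]
wrist_force: [0.2, 0.3, -0.0]
grip_width: 0.0656
grip_force: 0.0
clock: 14.4
eef_pos: [0.437, -0.0304, 0.4098]
tcp_rot: [3.138, -0.152, 0.0]
wrist_force: [-0.8, -0.2, 0.1]
grip_width: 0.0656
grip_force: 0.0
[ 0.43702335 -0.03041976  0.40977432] [[0.995, -0.097, 0.0], [-0.097, -0.995, -0.0], [0.0, 0.0, -1.0]] [-0.2  -0.17  1.61 -0.    1.7   1.47]
grip [(array([ 0.445, -0.029,  0.114]), 0.77)]
pen [(array([ 0.446, -0.032,  0.114]), 0.72)]
stand [(array([ 0.458, -0.038,  0.093]), 0.78)]
[([531, 0, 35, 32, 773], [547.5, 14.6]), ([293, 179, 40, 39, 802], [312.4, 192.6]), ([307, 212, 13, 13, 167], [312.9, 218.0])]
[[326.0, 228.0], [300.0, 231.0], [324.0, 203.0], [297.0, 205.0]]
[[334.0, 216.0], [294.0, 220.0], [331.0, 176.0], [289.0, 180.0]]
```

```bash
python3 -m handwheel '[[0.2,1,0,20,0],[0.2,1,0,45,0],[0.2,1,0,70,0],[0.2,1,0,88,0],[0.2,1,0,97,0],[0.2,1,0,101,0],[0.2,1,0,101,0]]'; python3 -m handwheel '[[-0.2,0,0,0,0],[-0.5,0,0,0,0],[-0.6,0,0,0,0],[-0.7,0,0,0,0],[-0.7,0,0,0,0]]' 8; python3 -m handwheel '[[-0.7,0,0,-8,0],[-0.7,0,0,-20,0],[-0.7,0,0,-35,0],[-0.7,0,0,-45,0],[-0.7,0,0,-50,0],[-0.7,0,0,-50,0]]' 8;  python3 - <<'E'
from h import *
s=sense();print(s["eef_pos"],s["wrist_force"],s["torque"],s["grip_width"])
E
```

```text
clock: 15.3
eef_pos: [0.4382, -0.0306, 0.3088]
tcp_rot: [3.138, -0.155, 0.0]
wrist_force: [0.1, 0.1, 0.4]
grip_width: 0.0562
grip_force: 0.0
clock: 15.8
eef_pos: [0.4381, -0.0306, 0.309]
tcp_rot: [3.137, -0.156, 0.001]
wrist_force: [0.3, -0.6, 1.7]
grip_width: 0.0217
grip_force: 8.0
clock: 16.4
eef_pos: [0.4383, -0.0306, 0.3598]
tcp_rot: [3.137, -0.156, 0.003]
wrist_force: [0.1, -0.3, -1.1]
grip_width: 0.0218
grip_force: 8.0
[ 0.43826426 -0.03058906  0.35981099] [ 0.13341303 -0.33966293 -1.11123223] [ 0.0318773   0.04744204 -0.01223274] 0.021810019014845517
```

```bash
python3 -m handwheel '[[-0.7,-5,0,-5,0],[-0.7,-10,0,-5,0],[-0.7,-18,0,-4.6,0],[-0.7,-26,0,-3.6,0],[-0.7,-34,0,-1.8,0],[-0.7,-42,0,0.6,0],[-0.7,-49,0,3.7,0],[-0.7,-56.5,0,7.5,0],[-0.7,-60,0,10,0],[-0.7,-60,0,10,0]]' 6; python3 -m handwheel '[[-0.7,0,0,0,0],[-0.7,0,0,0,0],[-0.7,-6,0,-10,0],[-0.7,-18,0,-31,0],[-0.7,-30,0,-52,0],[-0.7,-40,0,-70,0],[-0.7,-40,0,-80,0],[-0.7,-40,0,-80,0]]' 40;  python3 - <<'E'
from plate import *
s=sense();print(s["eef_pos"],s["wrist_force"],s["torque"],s["grip_width"],np.array(s["qpos"]).round(2))
g=np.array(s["eef_pos"])-[0,0,.18];R=Ro.from_rotvec(s["tcp_rot"]).as_matrix();print(g)
r=grab("side","side4");w=grab("wrist","wrist4");t=grab("top","top4")
for nm,v in (("side",r),("top",t),("wrist",w)):
  for th in (0,20,30,40):
    ax=R[:,0]*np.sin(np.radians(th))+R[:,2]*np.cos(np.radians(th))
    print(nm,th,proj(v,[g-ax*.033,g+ax*.084,g+ax*.117]).round(0).tolist())
f=r["frame"];x,y=proj(r,[g])[0].astype(int);a=f[max(y-60,0):y+60,max(x-60,0):x+60];print("side crop org",x-60,y-60)
x,y=proj(t,[g])[0].astype(int);b=t["frame"][y-60:y+60,x-60:x+60];print("top crop org",x-60,y-60)
o=np.hstack([cv2.resize(a,(400,400),interpolation=2),cv2.resize(b,(400,400),interpolation=2)]);cv2.imwrite("pics/tilt.png",o[:,:,::-1])
E
```

```text
clock: 17.4
eef_pos: [0.3776, -0.0245, 0.3488]
tcp_rot: [3.138, -0.156, -0.002]
wrist_force: [-2.2, 0.3, 3.0]
grip_width: 0.022
grip_force: 6.0
clock: 18.2
eef_pos: [0.3389, -0.0207, 0.4301]
tcp_rot: [3.137, -0.156, 0.006]
wrist_force: [0.7, -0.4, -1.6]
grip_width: 0.0222
grip_force: 40.0
[ 0.33885816 -0.02070373  0.43008677] [ 0.66948244 -0.4177415  -1.60847775] [ 0.0277246   0.09626193 -0.01167879] 0.022247281097432802 [-0.23 -0.4   1.74 -0.    1.8   1.44]
[ 0.33885816 -0.02070373  0.25008677]
side 0 [[387.0, 158.0], [381.0, 189.0], [379.0, 197.0]]
side 20 [[391.0, 160.0], [371.0, 186.0], [365.0, 193.0]]
side 30 [[393.0, 161.0], [366.0, 184.0], [359.0, 190.0]]
side 40 [[395.0, 162.0], [362.0, 181.0], [354.0, 186.0]]
top 0 [[323.0, 247.0], [323.0, 248.0], [323.0, 248.0]]
top 20 [[322.0, 252.0], [324.0, 237.0], [324.0, 233.0]]
top 30 [[322.0, 254.0], [324.0, 232.0], [325.0, 226.0]]
top 40 [[322.0, 256.0], [325.0, 227.0], [326.0, 220.0]]
wrist 0 [[313.0, 283.0], [312.0, 213.0], [312.0, 203.0]]
wrist 20 [[313.0, 301.0], [313.0, 181.0], [312.0, 163.0]]
wrist 30 [[313.0, 307.0], [313.0, 166.0], [312.0, 143.0]]
wrist 40 [[313.0, 311.0], [313.0, 152.0], [313.0, 123.0]]
side crop org 325 107
top crop org 262 187
```

View pics/tilt.png

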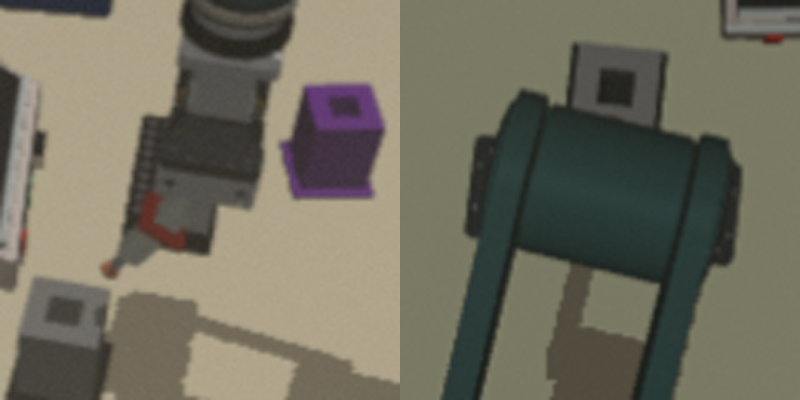

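Tilt picture: the pen leans tip-forward in the pads, disc at side pixel (357,188), roughly 33°. I'll work out the angle and length numerically from the wrist and side images.

Run:
```python
from plate import *
from scipy.optimize import least_squares
s=sense();g=np.array(s["eef_pos"])-[0,0,.18];R=Ro.from_rotvec(s["tcp_rot"]).as_matrix()
w=grab("wrist");r=grab("side")
f=w["frame"]
for y in range(110,240,4): print(y,f[y,312:315].mean(0).astype(int).tolist(),end=' ')
print()
for nm,v,b in(("wrist",w,(270,90,360,260)),("side",r,(345,170,385,200))):
    x0,y0,x1,y1=b;h=cv2.cvtColor(v["frame"],cv2.COLOR_RGB2HSV)[y0:y1,x0:x1]
    for lab,lo,hi in(("copper",(5,70,60),(17,190,255)),("red",(0,130,60),(4,255,255))):
        n,l,st,ce=cv2.connectedComponentsWithStats(cv2.inRange(h,lo,hi))
        print(nm,lab,[(a[:4].tolist(),int(a[4]),(c+[x0,y0]).round(1).tolist()) for a,c in zip(st[1:],ce[1:]) if a[4]>4])
for th in (26,30,34,38):
    c,q=np.cos(np.radians(th)),np.sin(np.radians(th));ax=R[:,0]*q+R[:,2]*c;px=R[:,0]*c-R[:,2]*q
    print(th,"wrist: disc centre L=103,110,117",proj(w,[g+ax*a for a in (.103,.110,.117)]).round(1).tolist(),"collar fwd edge low/up, top",proj(w,[g+ax*.037+px*.021,g+ax*.03+px*.021]).round(1).tolist(),"barrel end fwd",proj(w,[g+ax*.084+px*.011]).round(1).tolist(),"side",proj(r,[g+ax*a for a in (.103,.117)]).round(1).tolist())
```

```text
110 [29, 27, 29] 114 [102, 98, 95] 118 [120, 118, 114] 122 [121, 118, 114] 126 [89, 86, 84] 130 [118, 70, 45] 134 [114, 68, 44] 138 [86, 77, 76] 142 [78, 76, 77] 146 [94, 93, 86] 150 [97, 97, 87] 154 [97, 97, 88] 158 [96, 96, 87] 162 [97, 96, 87] 166 [98, 98, 89] 170 [97, 97, 88] 174 [80, 38, 34] 178 [97, 18, 16] 182 [93, 13, 12] 186 [92, 12, 9] 190 [91, 9, 8] 194 [95, 91, 84] 198 [96, 96, 88] 202 [97, 97, 89] 206 [97, 97, 89] 210 [97, 96, 87] 214 [97, 97, 89] 218 [96, 96, 88] 222 [97, 97, 88] 226 [98, 97, 88] 230 [97, 97, 89] 234 [97, 97, 89] 238 [98, 98, 88] 
wrist copper [([32, 38, 21, 17], 224, [312.1, 135.1]), ([7, 83, 21, 41], 88, [282.1, 185.4]), ([57, 83, 20, 52], 109, [340.1, 194.0]), ([25, 103, 5, 2], 5, [297.0, 193.2]), ([31, 103, 21, 1], 21, [311.0, 193.0]), ([53, 103, 5, 1], 5, [325.0, 193.0]), ([24, 106, 1, 6], 6, [294.0, 198.5]), ([12, 125, 11, 10], 22, [285.6, 221.7])]
wrist red [([9, 84, 67, 50], 1849, [311.6, 191.7])]
side copper [([21, 0, 16, 14], 71, [373.4, 176.9]), ([10, 16, 6, 5], 19, [357.5, 188.2])]
side red [([23, 0, 12, 11], 29, [372.3, 175.8])]
26 wrist: d
[... 152 characters left out ...]
312.6, 159.7]] side [[364.3, 189.3], [361.8, 191.9]]
30 wrist: disc centre L=103,110,117 [[312.6, 151.5], [312.5, 146.8], [312.5, 142.3]] collar fwd edge low/up, top [[312.9, 184.4], [312.9, 191.9]] barrel end fwd [[312.6, 153.9]] side [[362.2, 188.1], [359.4, 190.6]]
34 wrist: disc centre L=103,110,117 [[312.6, 144.5], [312.6, 139.3], [312.5, 134.3]] collar fwd edge low/up, top [[312.9, 183.0], [312.9, 191.1]] barrel end fwd [[312.7, 148.3]] side [[360.1, 186.8], [357.0, 189.1]]
38 wrist: disc centre L=103,110,117 [[312.6, 137.5], [312.6, 131.9], [312.6, 126.4]] collar fwd edge low/up, top [[312.9, 181.8], [312.9, 190.6]] barrel end fwd [[312.7, 142.9]] side [[358.2, 185.4], [354.8, 187.6]]
```

```bash
cat > penfit.py <<'E'
from plate import *
from itertools import product
def keys(R,g,w,r,th,a,b,p):
    c,q=np.cos(th),np.sin(th);ax=R[:,0]*q+R[:,2]*c;px=R[:,0]*c-R[:,2]*q;py=np.cross(ax,px);o=g+ax*a+px*b
    box=lambda l0,l1,h:np.array([o+ax*l+px*x*h+py*y*h for l in(l0,l1) for x,y in product((-1,1),(-1,1))])
    col=proj(w,box(.030,.037,.021));bar=proj(w,box(.037,.084,.011))
    t=np.linspace(0,6.28,24);L=.117-p
    disc=[o+ax*l+.008*(px*np.cos(u)+py*np.sin(u)) for l in(L,L-.003) for u in t]
    d=proj(w,disc);ds=proj(r,disc)
    base=proj(w,[o+ax*.03+px*.011])[0]
    return np.array([col[:,0].min(),col[:,0].max(),col[:,1].min(),bar[:,1].min(),base[1],d[:,0].min(),d[:,0].max(),d[:,1].min(),*((ds.min(0)+ds.max(0))/2)])
E
python3 - <<'E'
from penfit import *
s=sense();g=np.array(s["eef_pos"])-[0,0,.18];R=Ro.from_rotvec(s["tcp_rot"]).as_matrix()
w=grab("wrist");r=grab("side")
obs=np.array([279,346,174,144,193,302,323,128,357.5,188.2])
wt=np.array([1,1,1,.5,1,1,1,1,1.5,1.5])
f=lambda v:(keys(R,g,w,r,*v)-obs)*wt
for loss in('linear','soft_l1'):
    z=least_squares(f,[.57,0,0,.003],loss=loss,bounds=([0,-.02,-.02,0],[1,.02,.02,.014]),x_scale=[.1,.01,.01,.01])
    print(loss,np.degrees(z.x[0]).round(1),(z.x[1:]*1000).round(1),z.cost.round(1),(f(z.x)/wt).round(1))
print(keys(R,g,w,r,np.radians(33),0,0,0).round(1))
E
```

```text
linear 33.2 [6.1 1.9 9. ] 2.1 [-0.   0.8  0.2 -1.7  0.   1.1 -1.  -0.1  0.4  0.2]
soft_l1 33.2 [6.1 1.9 9.1] 1.8 [-0.   0.8  0.1 -1.7  0.   1.1 -1.  -0.1  0.4  0.2]
[278.5 347.3 183.1 149.6 202.1 303.2 321.9 128.2 358.  189.3]
```

The fit is good: tilt 33.2°, stem pushed in 9 mm, pen slid 6 mm down in the pads. I'll hover over the red mark and measure the marks from there.

```bash
python3 -m handwheel '[[-0.7,15,18,0,-0.01],[-0.7,42,50,2,-0.03],[-0.7,70,84,4,-0.05],[-0.7,98,118,7,-0.07],[-0.7,126,152,10,-0.09],[-0.7,154,186,13,-0.11],[-0.7,173,208,16,-0.11],[-0.7,183,221,17,-0.11],[-0.7,183,221,17,-0.11],[-0.7,183,221,17,-0.11]]' 40;  python3 - <<'E'
from penfit import *
s=sense();print(s["eef_pos"],s["tcp_rot"],s["wrist_force"],s["torque"],np.array(s["qpos"]).round(2))
w=grab("wrist","wrist5");t=grab("top","top5");r=grab("side","side5");t2={**t,"frame":cv2.imread("pics/top2.png")[:,:,::-1].copy()}
n0=np.array([-.5,0,.866])
for nm,v,b in(("wrist",w,(150,40,500,300)),("top2",t2,(365,128,452,190)),("top5",t,(365,128,452,190)),("side5",r,(260,100,345,190))):
    x0,y0,x1,y1=b;h=cv2.cvtColor(v["frame"],cv2.COLOR_RGB2HSV)[y0:y1,x0:x1]
    for lab,lo,hi in(("red",(0,120,50),(5,255,255)),("red2",(173,120,50),(180,255,255)),("yel",(18,110,60),(32,255,255)),("blue",(95,110,50),(120,255,255))):
        n,l,st,ce=cv2.connectedComponentsWithStats(cv2.inRange(h,lo,hi))
        for a,c in zip(st[1:],ce[1:]):
            if a[4]>20: print(nm,lab,a[:4].tolist(),int(a[4]),(c+[x0,y0]).round(1).tolist(),onplane(v,[c+[x0,y0]],np.array([.589,-.258,.1]),n0).round(4).tolist())
E
```

```text
clock: 19.55
eef_pos: [0.4988, -0.2587, 0.4108]
tcp_rot: [-3.14, -0.017, 0.003]
wrist_force: [0.4, -0.4, -1.0]
grip_width: 0.0216
grip_force: 40.0
[ 0.49882491 -0.25867585  0.41075487] [-3.14011412e+00 -1.65393755e-02  2.71742660e-03] [ 0.42752407 -0.37642852 -0.98373351] [0.06742461 0.04871474 0.0649187 ] [-0.58  0.11  1.33  0.    1.7   0.98]
wrist red [145, 54, 32, 30] 677 [310.2, 108.7] [[0.587, -0.2552, 0.0988]]
wrist red [128, 133, 68, 51] 2015 [311.5, 191.4] [[0.4941, -0.2573, 0.0452]]
wrist red [150, 248, 24, 12] 285 [311.6, 293.5] [[0.2762, -0.2598, -0.0806]]
wrist yel [74, 54, 33, 31] 741 [239.7, 109.1] [[0.5861, -0.1877, 0.0983]]
wrist yel [112, 248, 10, 12] 89 [266.9, 294.3] [[0.2718, -0.1782, -0.0831]]
wrist yel [203, 248, 9, 12] 86 [356.5, 294.3] [[0.2749, -0.3415, -0.0813]]
wrist blue [216, 54, 33, 30] 719 [381.8, 108.2] [[0.5883, -0.3233, 0.0996]]
top2 red [36, 28, 12, 11] 94 [406.5, 160.9] [[0.5871, -0.2556, 0.0989]]
top2 yel [13, 28, 11, 11] 90 [383.0, 160.9] [[0.5865, -0.189, 0.0985]]
top2 blue [60, 28, 11, 11] 85 [430.0, 160.7] [[0.5885, -0.3226, 0.0997]]
top5 red [36, 28, 12, 11] 90 [406.4, 160.7] [[0.5878, -0.2552, 0.0993]]
top5 yel [13, 28, 11, 11] 85 [382.9, 160.8] [[0.5867, -0.1886, 0.0987]]
side5 red [59, 13, 11, 12] 45 [323.1, 119.1] [[0.5477, -0.4192, 0.0762]]
side5 red [42, 39, 8, 8] 49 [305.4, 142.3] [[0.5874, -0.2595, 0.0991]]
side5 yel [39, 52, 9, 9] 54 [302.7, 156.2] [[0.5858, -0.193, 0.0981]]
side5 blue [45, 26, 7, 7] 38 [308.0, 129.1] [[0.589, -0.3272, 0.1]]
```

View pics/wrist5.png

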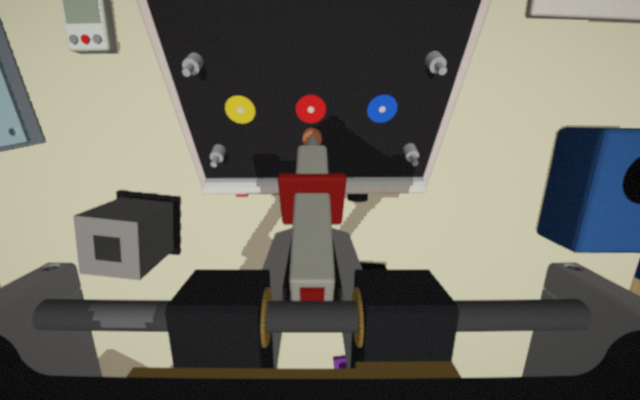

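Wrist picture: yellow (240,109), red (311,109), blue (382,109), with the copper disc at (312,135) just short of red. Top, wrist and side agree within a few mm. Approaching red along the normal.

```bash
python3 -m handwheel '[[-0.7,6,-1,9,0],[-0.7,12,-2,18,0],[-0.7,17,-2,26,0],[-0.7,20,-2,30,0],[-0.7,21,-2,32,0],[-0.7,21,-2,32,0]]'; python3 -m handwheel '[[-0.7,0.5,0,0.9,0],[-0.7,1,0,1.7,0],[-0.7,1.5,0,2.6,0],[-0.7,1.5,0,2.6,0]]';python3 -m handwheel '[[-0.7,0.5,0,0.9,0],[-0.7,1,0,1.7,0],[-0.7,1,0,1.7,0]]'
```

```text
clock: 20.3
eef_pos: [0.5199, -0.2564, 0.3791]
tcp_rot: [-3.141, -0.017, 0.001]
wrist_force: [-0.5, -0.8, -1.3]
grip_width: 0.0216
grip_force: 40.0
clock: 20.7
eef_pos: [0.5212, -0.2565, 0.3771]
tcp_rot: [3.141, 0.017, 0.0]
wrist_force: [0.3, -0.1, -0.6]
grip_width: 0.0217
grip_force: 40.0
clock: 21.0
eef_pos: [0.5223, -0.2565, 0.3755]
tcp_rot: [3.141, 0.017, 0.0]
wrist_force: [-0.7, 0.0, -1.1]
grip_width: 0.0221
grip_force: 40.0
```

```bash
python3 -m handwheel '[[-0.7,0.5,0,0.9,0],[-0.7,0.5,0,0.9,0]]';python3 -m handwheel '[[-0.7,0.5,0,0.9,0],[-0.7,0.5,0,0.9,0]]'; python3 -m handwheel '[[-0.7,0.5,0,0.9,0],[-0.7,0.5,0,0.9,0]]'
```

```text
clock: 21.2
eef_pos: [0.5227, -0.2565, 0.3748]
tcp_rot: [3.141, 0.017, 0.0]
wrist_force: [-1.1, 0.1, 1.3]
grip_width: 0.0218
grip_force: 40.0
clock: 21.4
eef_pos: [0.5232, -0.2564, 0.3739]
tcp_rot: [3.141, 0.017, 0.0]
wrist_force: [-1.7, 0.9, 1.7]
grip_width: 0.0213
grip_force: 40.0
clock: 21.6
eef_pos: [0.5237, -0.2564, 0.3731]
tcp_rot: [3.141, 0.017, 0.0]
wrist_force: [-2.9, 0.8, 3.3]
grip_width: 0.0217
grip_force: 40.0
```

Force is about 4 to 5 N along the normal. Holding on red.

```bash
python3 -m handwheel '[[-0.7,0,0,0,0],[-0.7,0,0,0,0],[-0.7,0,0,0,0],[-0.7,0,0,0,0],[-0.7,0,0,0,0]]'; python3 -m handwheel '[[-0.7,0,0,0,0],[-0.7,0,0,0,0],[-0.7,0,0,0,0],[-0.7,0,0,0,0],[-0.7,0,0,0,0],[-0.7,0,0,0,0]]'
python3 - <<'E'
from penfit import *
s=sense();g=np.array(s["eef_pos"])-[0,0,.18];R=Ro.from_rotvec(s["tcp_rot"]).as_matrix()
w=grab("wrist","wrist6");r=grab("side","side6")
h=cv2.cvtColor(w["frame"],cv2.COLOR_RGB2HSV)[90:260,270:360]
for lab,lo,hi in(("copper",(5,70,60),(17,190,255)),("red",(0,130,60),(4,255,255))):
    n,l,st,ce=cv2.connectedComponentsWithStats(cv2.inRange(h,lo,hi))
    print(lab,[((a[:4]+[270,90,0,0]).tolist(),int(a[4]),(c+[270,90]).round(1).tolist()) for a,c in zip(st[1:],ce[1:]) if a[4]>20])
print(keys(R,g,w,r,np.radians(33.2),.0061,.0019,.0091).round(1))
print("red mark px",proj(w,[[.5873,-.2558,.099]]),s["wrist_force"])
E
```

```text
clock: 22.1
eef_pos: [0.5238, -0.2564, 0.3728]
tcp_rot: [3.141, 0.017, 0.0]
wrist_force: [-1.5, -0.8, 3.3]
grip_width: 0.0217
grip_force: 40.0
clock: 22.7
eef_pos: [0.5238, -0.2565, 0.3728]
tcp_rot: [3.141, 0.017, 0.0]
wrist_force: [-2.6, 0.4, 4.0]
grip_width: 0.0214
grip_force: 40.0
copper [([302, 131, 21, 15], 183, [311.8, 137.4])]
red [([295, 123, 35, 24], 414, [311.6, 132.9]), ([277, 173, 70, 50], 2072, [311.6, 191.2])]
[278.8 346.6 175.1 143.2 194.  303.  321.9 128.7 305.3 142.9]
red mark px [[312.44863644 137.35604785]] [-2.5954927   0.38713263  3.98631275]
```

Disc centred on red at about 5 N. Next, yellow.

```bash
python3 -m handwheel '[[-0.7,-4,0,-7,0],[-0.7,-10,0,-17,0],[-0.7,-10,-20,-17,0],[-0.7,-10,-45,-17,0],[-0.7,-10,-62,-17,0],[-0.7,-10,-67,-17,0],[-0.7,-10,-67,-17,0],[-0.7,-6,-67,-10,0],[-0.7,-3,-67,-5,0],[-0.7,-2,-67,-3,0],[-0.7,-2,-67,-3,0]]'; python3 -m handwheel '[[-0.7,0.5,0,0.9,0],[-0.7,1,0,1.7,0],[-0.7,1,0,1.7,0]]'; python3 -m handwheel '[[-0.7,0.5,0,0.9,0],[-0.7,0.5,0,0.9,0],[-0.7,0.5,0,0.9,0]]'
```

```text
clock: 23.9
eef_pos: [0.5211, -0.19, 0.375]
tcp_rot: [-3.141, -0.016, 0.003]
wrist_force: [-1.8, -0.2, -0.3]
grip_width: 0.0217
grip_force: 40.0
clock: 24.2
eef_pos: [0.5217, -0.1897, 0.3741]
tcp_rot: [3.141, 0.016, -0.002]
wrist_force: [-3.1, -1.0, 1.6]
grip_width: 0.0217
grip_force: 40.0
clock: 24.5
eef_pos: [0.5223, -0.1896, 0.3733]
tcp_rot: [3.141, 0.016, -0.001]
wrist_force: [-4.6, -0.5, 1.0]
grip_width: 0.0221
grip_force: 40.0
```

```bash
python3 -m handwheel '[[-0.7,0,0,0,0],[-0.7,0,0,0,0],[-0.7,0,0,0,0],[-0.7,0,0,0,0],[-0.7,0,0,0,0]]'; python3 -m handwheel '[[-0.7,0,0,0,0],[-0.7,0,0,0,0],[-0.7,0,0,0,0],[-0.7,0,0,0,0],[-0.7,0,0,0,0]]'
python3 - <<'E'
from penfit import *
s=sense();g=np.array(s["eef_pos"])-[0,0,.18];R=Ro.from_rotvec(s["tcp_rot"]).as_matrix()
w=grab("wrist","wrist7");r=grab("side","side7")
h=cv2.cvtColor(w["frame"],cv2.COLOR_RGB2HSV)[90:260,270:360]
for lab,lo,hi in(("copper",(5,70,60),(17,190,255)),("yel",(18,110,60),(32,255,255)),("red",(0,130,60),(4,255,255))):
    n,l,st,ce=cv2.connectedComponentsWithStats(cv2.inRange(h,lo,hi))
    print(lab,[((a[:4]+[270,90,0,0]).tolist(),int(a[4]),(c+[270,90]).round(1).tolist()) for a,c in zip(st[1:],ce[1:]) if a[4]>20])
print(keys(R,g,w,r,np.radians(33.2),.0061,.0019,.0091).round(1))
print("mark px",proj(w,[[.5864,-.189,.0985]]),s["wrist_force"])
E
```

```text
clock: 25.0
eef_pos: [0.5225, -0.1895, 0.3731]
tcp_rot: [3.141, 0.017, -0.0]
wrist_force: [-4.2, -1.5, 1.9]
grip_width: 0.0217
grip_force: 40.0
clock: 25.5
eef_pos: [0.5225, -0.1895, 0.3731]
tcp_rot: [3.141, 0.017, 0.0]
wrist_force: [-4.0, -2.2, 2.1]
grip_width: 0.0214
grip_force: 40.0
copper [([303, 131, 19, 15], 156, [312.0, 137.4])]
yel [([295, 122, 36, 25], 504, [312.2, 133.0])]
red [([278, 173, 69, 53], 2067, [311.9, 191.5])]
[278.9 346.7 175.1 143.1 193.9 303.  321.9 128.7 302.5 156.7]
mark px [[312.6777384  136.86108487]] [-4.04855597 -2.22780034  2.08174103]
```

Yellow is centred at about 4.8 N normal. Next, blue.

```bash
python3 -m handwheel '[[-0.7,-4,0,-7,0],[-0.7,-10,0,-17,0],[-0.7,-10,20,-17,0],[-0.7,-10,55,-18,0],[-0.7,-10,90,-18,0],[-0.7,-10,118,-18,0],[-0.7,-10,132,-18,0],[-0.7,-10,134,-18,0],[-0.7,-10,134,-18,0],[-0.7,-5,134,-9.5,0],[-0.7,-1.3,134,-4.2,0],[-0.7,-1.3,134,-4.2,0]]'; python3 -m handwheel '[[-0.7,0.5,0,0.9,0],[-0.7,1,0,1.7,0],[-0.7,1,0,1.7,0]]'; python3 -m handwheel '[[-0.7,0.5,0,0.9,0],[-0.7,0.5,0,0.9,0],[-0.7,0.5,0,0.9,0]]'
```

```text
clock: 26.8
eef_pos: [0.5233, -0.3223, 0.3757]
tcp_rot: [-3.14, -0.02, 0.003]
wrist_force: [-0.6, -0.3, -1.1]
grip_width: 0.0218
grip_force: 40.0
clock: 27.1
eef_pos: [0.5237, -0.3232, 0.3757]
tcp_rot: [-3.141, -0.017, 0.0]
wrist_force: [-0.6, 0.0, -1.2]
grip_width: 0.0219
grip_force: 40.0
clock: 27.4
eef_pos: [0.5241, -0.3234, 0.3751]
tcp_rot: [3.141, 0.017, 0.0]
wrist_force: [-1.8, 1.5, 0.5]
grip_width: 0.0216
grip_force: 40.0
```

```bash
python3 -m handwheel '[[-0.7,0.3,0,0.6,0],[-0.7,0.6,0,1.1,0],[-0.7,0.6,0,1.1,0]]'; python3 -m handwheel '[[-0.7,0,0,0,0],[-0.7,0,0,0,0],[-0.7,0,0,0,0],[-0.7,0,0,0,0],[-0.7,0,0,0,0]]'; python3 -m handwheel '[[-0.7,0,0,0,0],[-0.7,0,0,0,0],[-0.7,0,0,0,0],[-0.7,0,0,0,0],[-0.7,0,0,0,0]]'
python3 - <<'E'
from penfit import *
w=grab("wrist","wrist8");s=sense()
h=cv2.cvtColor(w["frame"],cv2.COLOR_RGB2HSV)[90:260,270:360]
for lab,lo,hi in(("copper",(5,70,60),(17,190,255)),("blue",(95,110,50),(120,255,255)),("red",(0,130,60),(4,255,255))):
    n,l,st,ce=cv2.connectedComponentsWithStats(cv2.inRange(h,lo,hi))
    print(lab,[((a[:4]+[270,90,0,0]).tolist(),int(a[4]),(c+[270,90]).round(1).tolist()) for a,c in zip(st[1:],ce[1:]) if a[4]>20])
print("mark px",proj(w,[[.5885,-.323,.0997]]),s["wrist_force"])
E
```

```text
clock: 27.7
eef_pos: [0.5247, -0.3234, 0.374]
tcp_rot: [3.141, 0.017, 0.0]
wrist_force: [-0.6, 1.1, 2.1]
grip_width: 0.0218
grip_force: 40.0
clock: 28.2
eef_pos: [0.5248, -0.3234, 0.3737]
tcp_rot: [3.141, 0.017, 0.0]
wrist_force: [-1.8, 1.0, 3.3]
grip_width: 0.0217
grip_force: 40.0
clock: 28.7
eef_pos: [0.5248, -0.3234, 0.3737]
tcp_rot: [3.141, 0.017, 0.0]
wrist_force: [-2.0, 0.6, 2.7]
grip_width: 0.0221
grip_force: 40.0
copper [([303, 132, 18, 13], 141, [311.6, 137.1])]
blue [([295, 122, 36, 25], 437, [312.8, 132.7])]
red [([277, 173, 69, 50], 2064, [311.4, 191.2])]
mark px [[312.74517739 137.16976416]] [-1.23473575  1.41768128  2.34493135]
```

Blue is done (about 4.3 N, centred). Retracting and carrying the pen over the stand.

```bash
python3 -m handwheel '[[-0.7,-5,0,-9,0],[-0.7,-14,0,-24,0],[-0.7,-24,-20,-36,0],[-0.7,-36,-50,-36,0.01],[-0.7,-53,-90,-36,0.03],[-0.7,-72,-132,-36,0.05],[-0.7,-91,-174,-36,0.07],[-0.7,-110,-216,-36,0.09],[-0.7,-128,-256,-36,0.1],[-0.7,-141,-286,-36,0.11],[-0.7,-147,-300,-36,0.11],[-0.7,-147,-301,-36,0.11]]' 40; python3 -m handwheel '[[-0.7,0,0,0,0],[-0.7,0,0,0,0]]'
cat > chk.py <<'E'
from penfit import *
s=sense();g=np.array(s["eef_pos"])-[0,0,.18];R=Ro.from_rotvec(s["tcp_rot"]).as_matrix();print(s["eef_pos"].round(4) if hasattr(s["eef_pos"],'round') else s["eef_pos"],s["tcp_rot"][:2],np.round(s["wrist_force"],1))
import sys
w=grab("wrist",sys.argv[1]);r=grab("side","s"+sys.argv[1])
for nm,v,b in(("wrist",w,(240,90,390,330)),("side",r,(300,130,400,230))):
    x0,y0,x1,y1=b;h=cv2.cvtColor(v["frame"],cv2.COLOR_RGB2HSV)[y0:y1,x0:x1]
    for lab,lo,hi in(("copper",(5,70,60),(17,190,255)),("red",(0,130,60),(4,255,255))):
        n,l,st,ce=cv2.connectedComponentsWithStats(cv2.inRange(h,lo,hi))
        print(nm,lab,[((a[:4]+[x0,y0,0,0]).tolist(),int(a[4]),(c+[x0,y0]).round(1).tolist()) for a,c in zip(st[1:],ce[1:]) if a[4]>9])
for th in map(float,sys.argv[2:]): print(th,"colL,colR,colTop,barTop,base,discL,discR,discTop,side disc",keys(R,g,w,r,np.radians(th),.0061,.0019,.0091).round(1))
# stand well corners on image
Z=Ro.from_euler('z',-.0993).as_matrix()
print("well rim predicted",proj(w,[Z@[a,b,0]+[.438,-.0305,.092] for a,b in((-.015,-.015),(-.015,.015),(.015,.015),(.015,-.015))]).round(0).tolist())
E
python3 chk.py w9 33.2
```

```text
clock: 29.95
eef_pos: [0.3733, -0.0228, 0.4107]
tcp_rot: [3.137, -0.152, 0.004]
wrist_force: [0.5, 0.4, -2.4]
grip_width: 0.0219
grip_force: 40.0
clock: 30.15
eef_pos: [0.3748, -0.0248, 0.4097]
tcp_rot: [3.137, -0.158, 0.001]
wrist_force: [-0.0, 0.7, -1.6]
grip_width: 0.0221
grip_force: 40.0
[ 0.3748 -0.0248  0.4097] [ 3.13695608 -0.15766371] [-0.   0.7 -1.6]
wrist copper [([303, 128, 19, 17], 218, [311.9, 135.1]), ([277, 173, 20, 31], 70, [281.9, 182.3]), ([327, 173, 20, 52], 116, [339.9, 194.2]), ([295, 193, 15, 2], 15, [302.0, 193.1]), ([312, 193, 17, 2], 17, [320.0, 193.1]), ([330, 203, 1, 11], 11, [330.0, 208.0]), ([281, 205, 12, 20], 37, [284.2, 218.2]), ([311, 287, 12, 1], 12, [316.5, 287.0]), ([324, 288, 1, 11], 11, [324.0, 293.0])]
wrist red [([278, 174, 68, 50], 1869, [311.5, 191.5]), ([300, 288, 24, 13], 295, [311.7, 293.9])]
side copper [([352, 169, 15, 16], 72, [358.5, 177.3]), ([331, 175, 3, 8], 15, [331.8, 178.6]), ([342, 187, 6, 6], 19, [344.5, 189.9])]
side red [([302, 139, 8, 8], 45, [305.4, 142.4]), ([354, 170, 11, 14], 35, [357.7, 176.9])]
33.2 colL,colR,colTop,barTop,base,discL,discR,discTop,side disc [278.7 346.5 175.1 143.1 193.9 302.9 321.8 128.7 344.8 190.1]
well rim predicted [[326.0, 151.0], [297.0, 151.0], [296.0, 120.0], [327.0, 120.0]]
```

```bash
python3 -m handwheel '[[-0.7,0,0,15,0],[-0.7,0,0,30,0],[-0.7,0,0,42,0],[-0.7,0,0,50,0],[-0.7,0,0,50,0]]' 40; python3 -m handwheel '[[-0.7,4,0,0,0],[-0.7,8,0,0,0],[-0.7,17,0,-4.8,0],[-0.7,28,0,-9.3,0],[-0.7,39,0,-12.2,0],[-0.7,50,0,-13.9,0],[-0.7,60,0,-14.2,0],[-0.7,67,0,-14,0],[-0.7,71,0,-13.6,0],[-0.7,71,0,-13.6,0]]' 8; python3 chk.py w10 0 5 10
```

```text
clock: 30.75
eef_pos: [0.3743, -0.0241, 0.3577]
tcp_rot: [-3.137, 0.156, 0.006]
wrist_force: [0.6, 0.2, -0.7]
grip_width: 0.0221
grip_force: 40.0
clock: 31.75
eef_pos: [0.4458, -0.0311, 0.3727]
tcp_rot: [-3.138, 0.156, 0.0]
wrist_force: [0.6, 0.9, -2.0]
grip_width: 0.0219
grip_force: 8.0
[ 0.4458 -0.0311  0.3727] [-3.13770768  0.15578589] [ 0.6  0.9 -2. ]
wrist copper [([305, 200, 15, 4], 57, [311.9, 201.6]), ([304, 206, 11, 1], 11, [309.0, 206.0]), ([298, 224, 28, 1], 28, [311.5, 224.0]), ([299, 276, 2, 23], 23, [299.0, 287.0]), ([317, 284, 8, 17], 24, [322.8, 294.3]), ([301, 300, 15, 1], 15, [308.0, 300.0])]
wrist red [([282, 207, 61, 24], 1159, [311.8, 216.5]), ([300, 276, 24, 24], 530, [311.5, 287.4])]
side copper [([331, 176, 3, 7], 13, [331.8, 179.1]), ([334, 178, 5, 12], 24, [336.2, 183.7]), ([339, 180, 13, 12], 45, [347.1, 186.2]), ([339, 201, 6, 3], 15, [341.7, 202.1])]
side red [([302, 139, 8, 8], 46, [305.5, 142.3]), ([336, 181, 14, 10], 44, [343.2, 187.0])]
0.0 colL,colR,colTop,barTop,base,discL,discR,discTop,side disc [282.4 342.9 197.9 196.1 214.1 304.  320.7 193.4 340.5 202.4]
5.0 colL,colR,colTop,barTop,base,discL,discR,discTop,side disc [282.  343.4 193.6 187.8 210.4 304.  320.8 183.5 337.2 201.7]
10.0 colL,colR,colTop,barTop,base,discL,discR,discTop,side disc [281.5 343.9 189.5 179.6 206.9 303.9 320.9 173.7 334.  200.9]
well rim predicted [[328.0, 230.0], [297.0, 230.0], [296.0, 199.0], [329.0, 199.0]]
```

```bash
cat > fit2.py <<'E'
from penfit import *
import sys,json
s=sense();g=np.array(s["eef_pos"])-[0,0,.18];R=Ro.from_rotvec(s["tcp_rot"]).as_matrix()
w=grab("wrist");r=grab("side");f=w["frame"]
print([(y,f[y,311:314].mean(0).astype(int).tolist()) for y in range(186,300,3)])
obs=np.array(json.loads(sys.argv[1]),float);wt=~np.isnan(obs)
z=least_squares(lambda v:((keys(R,g,w,r,*v,.0091)-obs)[wt]),[0,0.006,0],x_scale=[.1,.01,.01])
print(np.degrees(z.x[0]).round(1),(z.x[1:]*1000).round(1),z.fun.round(1))
E
python3 fit2.py '[282,343,207,NaN,NaN,304.5,320.5,199.5,341.7,202.1]'
```

```text
[(186, [79, 77, 74]), (189, [80, 77, 75]), (192, [80, 78, 76]), (195, [79, 78, 74]), (198, [80, 77, 73]), (201, [114, 71, 50]), (204, [82, 76, 68]), (207, [73, 28, 24]), (210, [106, 18, 14]), (213, [111, 19, 16]), (216, [112, 21, 17]), (219, [111, 18, 16]), (222, [110, 30, 25]), (225, [79, 76, 69]), (228, [75, 76, 69]), (231, [76, 77, 69]), (234, [76, 77, 70]), (237, [76, 76, 68]), (240, [77, 76, 71]), (243, [77, 77, 70]), (246, [76, 76, 70]), (249, [77, 77, 70]), (252, [77, 77, 71]), (255, [76, 76, 69]), (258, [76, 76, 70]), (261, [76, 76, 69]), (264, [89, 89, 80]), (267, [120, 120, 110]), (270, [130, 129, 119]), (273, [129, 129, 118]), (276, [82, 46, 42]), (279, [110, 20, 15]), (282, [110, 21, 17]), (285, [110, 19, 18]), (288, [109, 17, 14]), (291, [108, 17, 13]), (294, [109, 20, 18]), (297, [109, 17, 13])]
0.6 [ 3.  -4.3] [ 0.1  0.2  0.  -0.5  0.2 -0.2  0.6 -0.1]
```

Pen is upright again (0.6°), its axis 4 mm behind the pad centre. Centring it and lowering it into the well.

```bash
python3 -m handwheel '[[-0.7,-2,0,0,0],[-0.7,-4,0,0,0],[-0.7,-4,0,8,0],[-0.7,-4,0,16,0],[-0.7,-4,0,24,0],[-0.7,-4,0,30,0],[-0.7,-4,0,30,0]]' 8; python3 -m handwheel '[[-0.7,0,0,8,0],[-0.7,0,0,16,0],[-0.7,0,0,22,0],[-0.7,0,0,26,0],[-0.7,0,0,26,0]]' 8
```

```text
clock: 32.65
eef_pos: [0.4409, -0.0306, 0.3415]
tcp_rot: [-3.137, 0.156, 0.005]
wrist_force: [0.6, -0.5, -1.9]
grip_width: 0.022
grip_force: 8.0
clock: 33.15
eef_pos: [0.441, -0.0306, 0.3163]
tcp_rot: [-3.138, 0.156, 0.002]
wrist_force: [0.1, 0.3, -1.5]
grip_width: 0.0219
grip_force: 8.0
```

```bash
python3 -m handwheel '[[-0.7,0,0,1.5,0],[-0.7,0,0,3,0],[-0.7,0,0,3,0]]' 5; python3 -m handwheel '[[-0.7,0,0,1,0],[-0.7,0,0,2,0],[-0.7,0,0,2,0]]' 5
```

```text
clock: 33.45
eef_pos: [0.4412, -0.0307, 0.3142]
tcp_rot: [3.138, -0.156, 0.0]
wrist_force: [-0.4, -0.6, -1.9]
grip_width: 0.0222
grip_force: 5.0
clock: 33.75
eef_pos: [0.4412, -0.0307, 0.312]
tcp_rot: [3.138, -0.156, -0.0]
wrist_force: [-0.2, 0.1, -1.3]
grip_width: 0.0219
grip_force: 5.0
```

```bash
python3 -m handwheel '[[-0.7,0,0,1,0],[-0.7,0,0,2,0],[-0.7,0,0,2,0]]' 5; python3 -m handwheel '[[-0.7,0,0,1,0],[-0.7,0,0,2,0],[-0.7,0,0,2,0]]' 5
```

```text
clock: 34.05
eef_pos: [0.4412, -0.0307, 0.31]
tcp_rot: [3.138, -0.156, -0.001]
wrist_force: [0.4, -0.2, -0.9]
grip_width: 0.0218
grip_force: 5.0
clock: 34.35
eef_pos: [0.4414, -0.0307, 0.3092]
tcp_rot: [3.137, -0.156, 0.002]
wrist_force: [-0.4, 1.2, 3.5]
grip_width: 0.022
grip_force: 5.0
```

Collar seated. Releasing.

```bash
python3 -m handwheel '[[-0.4,0,0,0,0],[-0.1,0,0,0,0],[0.2,0,0,0,0],[0.2,0,0,0,0],[0.2,0,0,-15,0],[0.2,0,0,-45,0],[0.2,0,0,-85,0],[0.2,0,0,-120,0],[0.2,0,0,-140,0],[0.2,0,0,-140,0],[0.2,0,0,-140,0]]'; python3 chk.py w11 | head -5;  python3 - <<'E'
from h import *
w=grab("wrist");r=grab("side")
for c in("wrist","side"): 
  for n in("pen","cover","mat"): print(c,n,[(np.round(d["position"],3),round(d["conf"],2)) for d in vision.search_frame(c,n)][:1])
print("pen top if seated",proj(w,[[.438,-.0305,.162]]),proj(r,[[.438,-.0305,.162],[.438,-.0305,.099]]))
a=r["frame"][130:350,180:400];o=np.hstack([cv2.resize(a,(400,400)),w["frame"][:,130:490]]);cv2.imwrite("pics/end.png",o[:,:,::-1])
E
```

```text
clock: 35.45
eef_pos: [0.4412, -0.0306, 0.4475]
tcp_rot: [3.138, -0.156, -0.001]
wrist_force: [-1.0, 0.6, -0.1]
grip_width: 0.0566
grip_force: 0.0
[ 0.4412 -0.0306  0.4475] [ 3.13771406 -0.15576105] [-1.   0.6 -0.1]
wrist copper [([311, 184, 10, 1], 10, [315.5, 184.0]), ([306, 210, 13, 5], 16, [313.1, 213.4])]
wrist red [([294, 174, 36, 36], 690, [311.5, 186.8]), ([306, 202, 12, 12], 134, [311.5, 207.9])]
side copper [([331, 175, 3, 9], 14, [331.7, 179.2]), ([343, 182, 4, 4], 10, [344.3, 183.5]), ([335, 193, 16, 14], 80, [342.6, 200.9])]
side red [([302, 139, 8, 8], 46, [305.5, 142.4]), ([349, 195, 2, 6], 10, [349.4, 197.5]), ([338, 202, 6, 3], 11, [340.9, 202.8])]
wrist pen [(array([ 0.447, -0.032,  0.109]), 0.88)]
wrist cover [(array([0.586, 0.232, 0.007]), 0.94)]
wrist mat [(array([0.655, 0.235, 0.004]), 0.84)]
side pen [(array([ 0.443, -0.02 ,  0.115]), 0.56)]
side cover [(array([0.588, 0.257, 0.009]), 0.79)]
side mat [(array([0.656, 0.27 , 0.005]), 0.95)]
pen top if seated [[312.63442524 208.18855489]] [[345.18713817 184.23895635]
 [344.01820449 198.85762225]]
```

The pen's top is at (311.5,207.9), against (312.6,208.2) expected for a seated, upright pen. The cover still lies flat on the mat, and the robot is clear. Handing in.

```bash
python3 -c "
from bench import order
print(order.close_job())"
```

```text
the job is handed in; nothing more can be done
None
```

The job is handed in, though it gave no verdict: the cover is flat on the mat about 18 mm off centre, red, yellow and blue were each pressed about a second at roughly 4–5 N, and the pen is back upright in its grey stand.

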